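Wet the polishing cup and hold the spindle in third speed

TASK

Wet the denim cup on the spindle before it runs: squeeze the trigger of the rinse gun all the way for about a second and let it go again. Then turn the black handle of the hold-to-run speed controller clockwise past its first two clicks into the third notch, not on into the fourth, and finish while still holding it there, because it springs back to off as soon as it is let go. Leave the orange powder tin, the rough stone and the brown compound bar where they are.

Things in the scene. Friction and masses are not known exactly. Their poses are not given: they have to be found in the camera images.
- rinse_gun: Blue rinse gun clamped grip up on a fixed bench stand (dark foot 110 x 84 mm, post). Origin: centre of the foot's underside. x points level along the barrel to the cup on the spindle, z up. The black upright grip runs from x = -17 to 7 mm, is 27 mm wide along y, top at z = 275 mm; the barrel and clamp round its foot reach z = 207 mm. The red trigger stands before it. Nothing is above.
- gun_squeeze (a point): Fixed point of the rinse gun at x = 6, z = 248 mm of its frame, same axes: where a gripper from above squeezes, closing along x. One finger takes the back of the grip (23 mm behind this point), the other the front of the trigger (33 mm before it at rest, 20 mm when fully squeezed): 56 mm over both at rest at this height, 62 mm at the trigger's top.
- trigger (a joint): Red trigger of the rinse gun: lever 20 mm wide, 9 mm thick, 70 mm long, hinged on the barrel at x = 28, z = 197 mm of the gun and standing up; its upper end swings back to the grip. 0 = released, 0.24 rad = fully squeezed, at its stop. Spring: 4 N at rest, 8 N at the stop, 50 mm above the hinge; it opens by itself when let go.
- controller: Speed controller: grey cast box 140 x 126 mm, 64 mm high, fixed on the bench; green lamp on its front (-x) face. Aluminium scale on top: a red bar marks off, then one, two, three and four black studs mark the four notches, 20 degrees apart. Origin: centre of its underside; z up. The handle's axis stands upright over the origin.
- handle_grip (a point): On the handle's axis, 114 mm above the bench, where to grip from above; turns with the handle. The handle is an upright black bar 72 mm long along this point's x, 14 mm thick along y (grip across that), from 86 to 128 mm above the bench. A white line points along +x to the scale. Below are a steel star wheel (72 mm wide, top 79 mm above the bench) and its roller plunger (top 85 mm).
- handle (a joint): Turn of the handle, clockwise from above: 0 = off, at its stop; notches at 0.349, 0.698, 1.047 (third) and 1.396 rad; end stop 1.45. The clicks (sprung roller) are too weak to hold it: a return spring of 0.10 to 0.15 N m carries it back to off when let go. With the click it takes up to 0.22 N m. At off it points 0.60 rad anticlockwise of the controller's x.
- powder_tin: Loose orange-brown round tin of powder, 74 mm diameter, 78 mm high, near the gun's foot. Bystander. Origin: centre of its underside.
- rough_stone: Loose grey rough stone, 49 x 51 x 42 mm, beside the controller. Bystander. Origin: centre of its underside.
- compound_brown: Loose red-brown polishing bar, 66 x 90 x 30 mm, beside the controller. Bystander. Origin: centre of its underside.

How it is judged (in metres and radians):
On the way, in this order (a step that is already met when the one before it is completed fails the run):
1. with the spindle off, the trigger is squeezed all the way and kept so (value of joint trigger above 0.19 rad and value of joint handle below 0.15 rad), for 0.6 s.
2. the trigger is let go and springs open, with the spindle still off (value of joint trigger below 0.04 rad and value of joint handle below 0.15 rad), for 0.1 s.
3. the handle is turned into the third notch and held (value of joint handle between 0.897 and 1.197 rad), for 0.5 s.
At the end, for the whole second after the job is handed in: The fingers still hold the handle (contact force over 1 N) at rest (under 0.15 rad/s) in the third notch, within 0.15 rad of 1.047 rad; the gun's trigger is released (under 0.04 rad) (all of step 3 and velocity of joint handle between -0.15 and 0.15 rad/s and contact force between the fingers and controller above 1 N and value of joint trigger below 0.04 rad); the arm keeps its last pose, push and grip.
It fails at once if the handle is turned over the hump into the fourth notch (value of joint handle above 1.26 rad).
It fails at once if the powder tin is moved by more than 20 mm (distance of powder_tin from where it was at the start of the episode above 0.02 m).
It fails at once if the rough stone is moved by more than 20 mm (distance of rough_stone from where it was at the start of the episode above 0.02 m).
It fails at once if the brown bar is moved by more than 20 mm (distance of compound_brown from where it was at the start of the episode above 0.02 m).
It also fails if it takes over 45 s, if anything falls off the work surface, if the arm or the gripper's body presses on something with over 40 N, if the wrist force passes 120 N, or if a joint passes its speed limit or range.

ROBOT

A 6-joint arm with a two-finger parallel gripper is mounted at the origin on a cart in front of the work surface, level with it; the furniture and walls round the work are solid. World frame = base frame: x ahead of the robot, y to its left, z up, the work surface at z = 0. Lengths are in mm, angles in rad, forces in N, time in s.
With the tool pointing down it reaches from about 425 to 950 mm from the base axis. Payload 3.5 kg.
Tool frame: the origin (TCP) lies at the very end of the fingers, on their centre line; the grasp point (between the pads) lies 19 mm behind it; z points along the fingers, y is the line along which they close (so a half turn about z gives the same grasp; the last joint's range is limited). The gripper opens to 85 mm and grips with 20 to 120 N. Pads are 22 mm wide; open, the fingers measure 114 mm over their backs; the gripper's body (76 mm by 85 mm) begins 54 mm behind the grasp point. The pads swing forward as they close: fully open they stand 13 mm farther back than shut.
Start: joints at [1.053, 0.286, 1.577, -0, 1.279, -0.15], TCP at [242.668, 629.856, 231.325] pointing down, gripper open.
Joint ranges: [-2.77, 2.77], [-0.9, 2.22], [0.21, 2.48], [-1.53, 4.67], [0.24, 2.81], [-2.84, 2.84]. Speed limits (rad/s): [2.79, 2.79, 3.14, 3.14, 3.14, 3.14].

INTERFACE

Orientations are given as a unit quaternion [x, y, z, w].
In Python, from station import sense, read_camera, job_done gives the robot as it stands.
- The arm moves only by the tool servo_tool, never from a script. Its argument "rows" is a list of rows, each a list of 2 entries, a list of its own where there are three numbers: the shift along the tool's x, y, z in cm, then the turn, a rotation vector about the tool's x, y, z in rad. A call has 1 to 20 rows; each row shifts and turns the commanded pose from where the row before left it, along the tool's axes as they then stand; what a row does not reach is not made up. A row lasts 1/12 s, in which the tool goes at most 41.7 mm and 7.16 degrees, less where a joint would pass 70% of its speed; a pose out of reach is approached as far as the arm can. A call is refused whole if a number of a shift passes 4.17 or a number of a turn 0.125, either way. A call with a gripper value outside its range is refused whole. "claw" is the closure, from 0 (fully open) to 1 (shut), set as the call begins (left out, the last holds). The fingers move at their own pace and stop on an object; "squeeze" is the grip in N (left out, the last holds). Time passes only in rows, so rows that do not move let the fingers close. It gives the time, the measured TCP pose, the force, the opening and the grip force at its end, in the units of the state.
- sense(): the state, without advancing time (a new reading comes with each control period).
- read_camera(name): name is "side" or "top" or "wrist"; returns a dict with "frame" (420x560x3 uint8, red, green, blue), "z_map" (420x560 float32, mm along the optical axis (not along the pixel's ray), 0 where there is no reading), "camera_matrix" (3x3 intrinsics, pixels), "view" (4x4, takes a point from world to camera coordinates). Camera axes: x right, y up, looking along -z (the intrinsics and any distortion apply to the point x, -y, -z); pixel columns grow to the right and rows downward; lengths in mm; the calibration is good to about 2 mm. A picture is of the moment at which its call begins.
- job_done(): hands the job in; it is judged then, once.
The state is a dict: "time": time; "joints": joint angles; "joint_vel": joint speeds; "joint_torque": joint torques, N m; "eef_pos": TCP position; "orientation": TCP orientation; "wrist_force": force on the tool from outside, world axes, zero at the start; "ft_torque": the same for the moment, N m; "opening": opening from 0.0 (shut) to 1.0 (fully open); "grasp_force": force on a finger pad.
Only numpy, scipy, OpenCV 4.12 (cv2) and the standard library are available. Lean on these libraries where they do the work, as an engineer would, in place of code of your own. Each camera call takes 0.05 s, during which the arm holds its last target. There are 200 camera calls.

## Working session

There is one attempt and no reset: what is moved stays moved. The work goes in short steps, Python scripts to look and compute and a tool call to move; the robot and the scene stay as the last step left them, time stands still between calls to the robot, and variables do not carry over. Pictures are saved under pics/ and viewed, at most 10 in all, crops included, and the job is handed in when it is done.

Besides the shell and the picture viewer there is one more tool, called after ">>>" in YAML: its name, and indented under it one key for each argument. servo_tool: Moves the arm, as the interface text tells. Its arguments: {"type":"object","properties":{"rows":{"type":"array"},"claw":{"type":"number"},"squeeze":{"type":"number"}},"required":["rows"]}

```bash
mkdir -p pics; cat > h.py <<'E'
import numpy as np, cv2
from station import sense, read_camera, job_done
def cloud(c):
    z=c["z_map"]; K=c["camera_matrix"]; V=c["view"]
    v,u=np.mgrid[0:z.shape[0],0:z.shape[1]]
    p=np.stack([(u-K[0,2])/K[0,0]*z,-(v-K[1,2])/K[1,1]*z,-z,np.ones_like(z)],-1)
    return (p@np.linalg.inv(V).T)[...,:3]
def save(c,n): cv2.imwrite(f"pics/{n}.png",c["frame"][...,::-1])
E
python3 - <<'E'
from h import *
a=read_camera("top");b=read_camera("side")
np.savez("c0.npz",**{k+n:v for n,c in(("_t",a),("_s",b)) for k,v in c.items()})
cv2.imwrite("pics/top0.png",a["frame"][...,::-1]);save(b,"side0")
print(sense());print(a["view"],a["camera_matrix"],b["view"])
E
```

```text
{'time': 0.1, 'joints': array([ 1.05301735e+00,  2.87148225e-01,  1.57801589e+00, -1.91181961e-05,
        1.27858117e+00, -1.49983245e-01]), 'joint_vel': array([ 0.00024409, -0.00243707, -0.00213904, -0.00023516, -0.00148807,
        0.00071904]), 'joint_torque': array([ 1.11117341e-03, -4.07296550e+01, -2.93698758e+01, -1.17657883e-04,
        3.41255523e-03,  5.63580798e-06]), 'eef_pos': array([242.37670614, 629.35777605, 230.04600949]), 'orientation': array([ 1.82860271e-01,  9.83138323e-01, -1.01987852e-03, -3.44076549e-04]), 'wrist_force': array([-0.24672515,  0.22226112,  0.75220749]), 'ft_torque': array([-0.04902991,  0.00388139,  0.02405912]), 'grasp_force': 0.0, 'opening': 1.0036264938522916}
[[-4.54964997e-03 -9.99595584e-01  2.80707780e-02 -8.39961499e+01]
 [ 9.91542969e-01 -8.68614142e-04  1.29775904e-01 -4.89186367e+02]
 [-1.29699038e-01  2.84238175e-02  9.91145926e-01 -1.38531856e+03]
 [ 0.00000000e+00  0.00000000e+00  0.00000000e+00  1.00000000e+00]] [[413.75064439   0.         278.35742115]
 [  0.         413.75064439 207.13327043]
 [  0.           0.           1.        ]] [[ 8.28246130e-01 -5.59940223e-01 -2.18012585e-02 -4.13531850e+02]
 [ 2.92923140e-01  3.99460240e-01  8.68693013e-01 -2.48544023e+02]
 [-4.77707424e-01 -7.25877719e-01  4.94870846e-01 -1.03964962e+03]
 [ 0.00000000e+00  0.00000000e+00  0.00000000e+00  1.00000000e+00]]
```

View pics/top0.png

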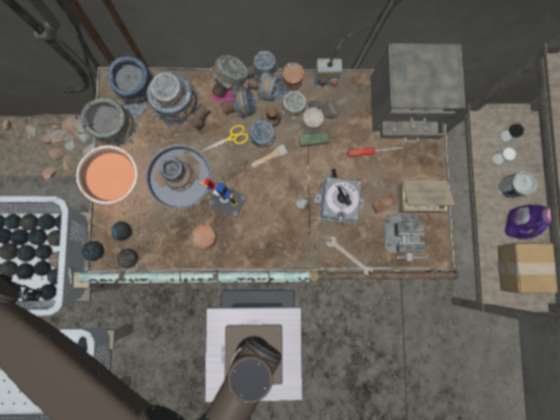

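View pics/side0.png

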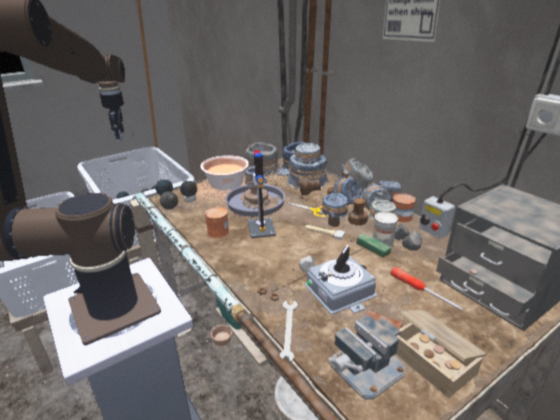

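The top view shows the gun at about (225,192), with its foot at (232,203). The controller is at (341,198), the tin at (204,236), the stone at (302,202) and the brown bar at (384,205). The side view shows the gun at (260,190) and the handle at (344,258). I'll enlarge both and measure.

```bash
python3 - <<'E'
from h import *
d=np.load("c0.npz")
c={n:{k:d[k+n] for k in("frame","z_map","camera_matrix","view")} for n in("_t","_s")}
t=c["_t"]["frame"];s=c["_s"]["frame"]
f=lambda im,x,y,w,h:cv2.resize(im[y:y+h,x:x+w],(400,300),interpolation=cv2.INTER_CUBIC)
m=np.vstack([np.hstack([f(t,190,165,64,48),f(t,301,165,80,60)]),np.hstack([f(s,215,145,88,96),f(s,300,235,88,66)])])
cv2.imwrite("pics/crop.png",m[...,::-1])
P=cloud(c["_t"]);h=cv2.cvtColor(t,cv2.COLOR_RGB2HSV)
def rep(n,mask):
    p=P[mask]; print(n,len(p),p.mean(0).round(1),p.min(0).round(),p.max(0).round())
vv,uu=np.mgrid[0:420,0:560]
box=lambda x0,y0,x1,y1:(uu>=x0)&(uu<x1)&(vv>=y0)&(vv<y1)
H,S,V=h[...,0],h[...,1],h[...,2]
g=box(195,170,255,220)
red=g&((H<8)|(H>172))&(S>150)&(V>80); blue=g&(H>100)&(H<130)&(S>120)
rep("red",red);rep("blue",blue)
rep("gunhi",g&(P[...,2]>255)&(P[...,2]<300))
for v,u in np.argwhere(g&(P[...,2]>170)): print(u,v,P[v,u].round().astype(int),t[v,u])
b=box(315,165,370,230)
for lo,hi in((55,70),(95,140)): rep(("ctl",lo),b&(P[...,2]>lo)&(P[...,2]<hi))
E
```

```text
red 50 [530.6 121.4 247.4] [522. 113. 202.] [540. 132. 270.]
blue 96 [509.   80.5 261.4] [305. -45. 199.] [ 527.   99. 1439.]
gunhi 118 [518.9  98.8 269.2] [500.  74. 255.] [543. 134. 280.]
207 178 [543 126 264] [172  91  96]
206 179 [540 129 265] [184  69  71]
207 179 [540 126 268] [190  57  56]
208 179 [540 123 268] [176  66  67]
209 179 [540 120 267] [144  78  82]
205 180 [537 131 268] [181  85  88]
206 180 [537 128 269] [198  54  52]
207 180 [537 126 267] [199  43  39]
208 180 [536 122 270] [180  43  41]
209 180 [537 120 269] [144  53  52]
210 180 [538 118 262] [113  71  66]
200 181 [552 161 173] [174 151 116]
201 181 [553 158 173] [177 151 107]
205 181 [535 132 262] [191  69  66]
206 181 [534 128 269] [204  49  44]
207 181 [534 126 265] [196  43  38]
208 181 [535 124 262] [167  34  30]
209 181 [535 120 265] [131  34  31]
210 181 [536 119 256] [103  50  42]
211 181 [538 117 249] [99 70 63]
252 181 [ 305  -45 1439] [130 111  94]
200 182 [549 161 175] [184 153  98]
201 182 [549 157 177] [196 158  86]
202 182 [549 154 176] [197 159  87]
203 182 [549 151 175] [190 143  88]
204 182 [5
[... 11657 characters left out ...]
95] [96 83 67]
231 198 [495  62 201] [104  86  50]
232 198 [495  59 200] [92 77 50]
228 199 [493  72 195] [115 121 136]
229 199 [493  69 195] [ 86  90 103]
211 203 [ 305  -45 1439] [109 110 115]
248 205 [ 305  -45 1439] [132 114  95]
198 206 [ 305  -45 1439] [115 105  92]
248 206 [ 305  -45 1439] [131 113  96]
236 207 [ 305  -45 1439] [93 95 95]
199 210 [ 305  -45 1439] [114 102  88]
234 213 [ 305  -45 1439] [121 120 123]
198 214 [ 305  -45 1439] [109  93  78]
250 214 [ 305  -45 1439] [131 113  94]
242 218 [ 305  -45 1439] [127 110  92]
('ctl', 55) 908 [ 514.5 -297.9   64.2] [ 442. -363.   55.] [ 585. -234.   70.]
('ctl', 95) 130 [ 516.6 -296.2  121. ] [ 485. -317.   96.] [ 554. -278.  132.]
```

View pics/crop.png

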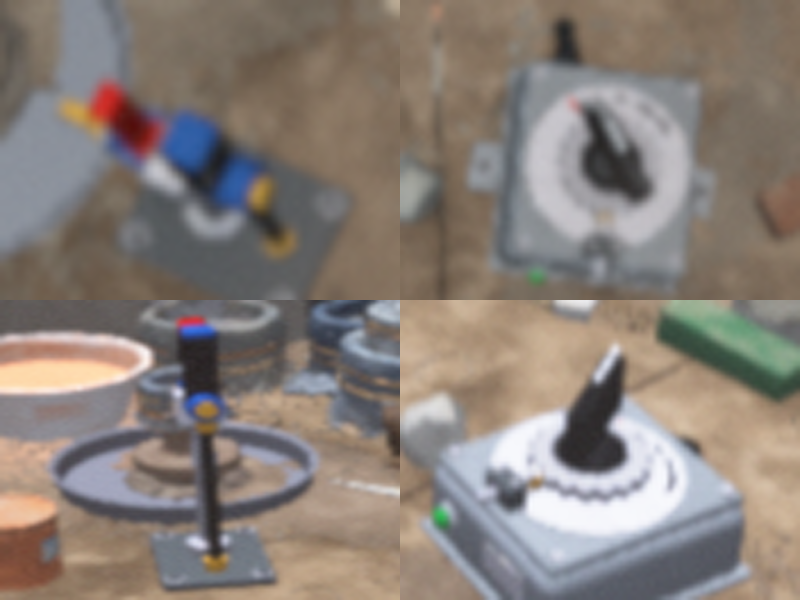

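The crops show the gun with its red trigger towards the upper left, so gun x runs that way, and its foot on the lower right. The controller lamp is at the bottom left, so controller x is roughly world +x. The handle's white line points to the upper left, at the red off mark. Next I'll refine the poses.

```bash
cat > m.py <<'E'
from h import *
d=np.load("c0.npz")
c={n:{k:d[k+n] for k in("frame","z_map","camera_matrix","view")} for n in("_t","_s")}
def onplane(c,uv,z):
    K,V=c["camera_matrix"],c["view"];R,t=V[:3,:3],V[:3,3]
    uv=np.asarray(uv,float).reshape(-1,2)
    r=np.c_[(uv[:,0]-K[0,2])/K[0,0],-(uv[:,1]-K[1,2])/K[1,1],-np.ones(len(uv))]@R
    o=-R.T@t
    return (o+r*((z-o[2])/r[:,2])[:,None])[:,:2]
def proj(c,p):
    q=c["view"][:3,:3]@p+c["view"][:3,3];K=c["camera_matrix"]
    return np.array([K[0,0]*q[0]/-q[2]+K[0,2],K[1,1]*-q[1]/-q[2]+K[1,2]])
if __name__=="__main__":
  vv,uu=np.mgrid[0:420,0:560]
  P={n:cloud(c[n]) for n in c}
  for n,(gx,gy,gX,gY),(bx,by,bX,bY) in(("_t",(195,170,255,220),(312,165,372,235)),("_s",(225,140,285,245),(300,235,388,310))):
    im=c[n]["frame"];H,S,V=np.moveaxis(cv2.cvtColor(im,cv2.COLOR_RGB2HSV).astype(int),-1,0);Z=P[n][...,2]
    g=(uu>=gx)&(uu<gX)&(vv>=gy)&(vv<gY);b=(uu>=bx)&(uu<bX)&(vv>=by)&(vv<bY)
    def rect(name,m,z):
        cs=cv2.findContours(m.astype(np.uint8),cv2.RETR_EXTERNAL,cv2.CHAIN_APPROX_NONE)[0]
        k=max(cs,key=cv2.contourArea).reshape(-1,2); q=onplane(c[n],k,z).astype(np.float32)
        (x,y),wh,a=cv2.minAreaRect(q);print(n,name,len(k),"ctr",round(x,1),round(y,1),np.round(wh,1),"ang",round(a,1))
    red=g&((H<8)|(H>172))&(S>140)&(V>120)&(Z>240)
    blue=g&(H>100)&(H<125)&(S>120)&(Z>255)
    for nm,m,z in(("redtop",red,266),("bluetop",blue,275)):
        if m.sum()>3:
            q=np.argwhere(m)[:,::-1];print(n,nm,m.sum(),onplane(c[n],q.mean(0),z).round(1),P[n][m].mean(0).round(1))
    f=g&(Z>3)&(Z<25);print("foot z",np.median(Z[f]));rect("foot",f,np.median(Z[f]))
    rect("box",b&(Z>50)&(Z<150) if n=="_t" else b&(Z>60)&(Z<68),64)
    hm=b&(Z>95)&(Z<140);rect("handle",hm,125)
    q=P[n][hm&(Z>105)];w=q[:,:2]-q[:,:2].mean(0);print("handle pts",q.mean(0).round(1),"pca",np.degrees(np.arctan2(*np.linalg.svd(w,full_matrices=False)[2][0][::-1])).round(1))
E
python3 m.py
```

```text
_t redtop 21 [[533.6 126.1]] [533.5 126.1 266.5]
_t bluetop 59 [[513.1  86.7]] [510.1  84.8 293.5]
foot z 6.819863338376194
_t foot 199 ctr 518.6 101.3 [140.1  92.7] ang 72.1
_t box 149 ctr 511.1 -296.5 [123.8 140.2] ang 83.6
_t handle 43 ctr 515.6 -295.2 [70.7 20.1] ang 27.7
handle pts [ 516.1 -296.8  122.8] pca -153.2
_s redtop 7 [[532.9 125.6]] [533.6 126.7 265.5]
_s bluetop 26 [[505.1  71. ]] [489.5  45.2 289.4]
foot z 8.955739810769614
_s foot 95 ctr 515.0 87.2 [122.5  83.8] ang 64.3
_s box 146 ctr 512.8 -306.9 [112.4 133.7] ang 83.5
_s handle 54 ctr 505.3 -314.0 [109.   24.2] ang 27.3
handle pts [ 510.7 -306.4  120.8] pca -154.2
```

```bash
cat >> h.py <<'E'
from scipy.spatial.transform import Rotation as Ro
def go(x,y,z,yaw_y):
    """tool-frame shift (cm) and turn (rad) from the sensed pose to a tool-down goal with tool y at yaw_y"""
    s=sense();R=Ro.from_quat(s["orientation"])
    G=Ro.from_matrix(np.array([[-np.sin(yaw_y),np.cos(yaw_y),0],[np.cos(yaw_y),np.sin(yaw_y),0],[0,0,-1]]).round(9))
    print("pos",s["eef_pos"].round(1),"shift cm",(R.inv().apply(np.array([x,y,z])-s["eef_pos"])/10).round(2),"turn",(R.inv()*G).as_rotvec().round(3),
     "t",s["time"],"open",round(s["opening"],3),"F",s["wrist_force"].round(1),"grip",round(s["grasp_force"],1))
E
python3 -c "
from h import *
go(521,102,320,np.radians(63.3))"
```

```text
pos [242.4 629.4 230. ] shift cm [-44.96 -39.21  -8.93] turn [-0.002 -0.     0.098] t 0.1 open 1.004 F [-0.2  0.2  0.8] grip 0.0
```

>>> servo_tool:
  rows:
    - [[0,0,-3],[0,0,0]]
    - [[0,0,-3],[0,0,0]]
    - [[0,0,-3],[0,0,0]]
    - [[-3,-2.6,0],[0,0,0]]
    - [[-3,-2.6,0],[0,0,0]]
    - [[-3,-2.6,0],[0,0,0]]
    - [[-3,-2.6,0],[0,0,0]]
    - [[-3,-2.6,0],[0,0,0]]
    - [[-3,-2.6,0],[0,0,0]]
    - [[-3,-2.6,0],[0,0,0]]
    - [[-3,-2.6,0],[0,0,0]]
    - [[-3,-2.6,0],[0,0,0]]
    - [[-3,-2.6,0],[0,0,0]]
    - [[-3,-2.6,0],[0,0,0]]
    - [[-3,-2.6,0],[0,0,0]]
    - [[-3,-2.6,0],[0,0,0]]
    - [[-3,-2.6,0],[0,0,0]]
    - [[-3,-2.8,0],[0,0,0.098]]
    - [[0,0,0],[0,0,0]]
    - [[0,0,0],[0,0,0]]
  claw: 0
  squeeze: 40

```text
time: 1.77
eef_pos: [522.0, 100.4, 320.5]
orientation: [0.233, 0.973, -0.0, -0.001]
wrist_force: [-0.8, 1.1, 0.3]
opening: 0.999
grasp_force: 0.0
```

```bash
python3 - <<'E'
from h import *
go(521,102,320,np.radians(63.3)); w=read_camera("wrist"); save(w,"w1")
P=cloud(w);Z=P[...,2];f=w["frame"];H,S,V=np.moveaxis(cv2.cvtColor(f,cv2.COLOR_RGB2HSV).astype(int),-1,0)
near=(np.hypot(P[...,0]-515,P[...,1]-91)<70)
for n,m in(("red",((H<8)|(H>172))&(S>140)),("blue",(H>100)&(H<125)&(S>110))):
    m&=near&(Z>255)&(Z<285); q=P[m]
    if len(q): print(n,len(q),q.mean(0).round(1),[np.round(x,1) for x in cv2.minAreaRect(q[:,:2].astype(np.float32))])
E
```

```text
pos [522.  100.4 320.5] shift cm [0.16 0.1  0.05] turn [-0.001 -0.002 -0.004] t 1.7667 open 0.999 F [-0.8  1.1  0.3] grip 0.0
red 612 [533.3 127.  265.9] [array([534.4, 127.1]), array([14.8, 18.4]), np.float64(62.2)]
blue 1141 [515.4  89.9 274.7] [array([515.9,  88.4]), array([23.3, 22.9]), np.float64(66.5)]
```

View pics/w1.png

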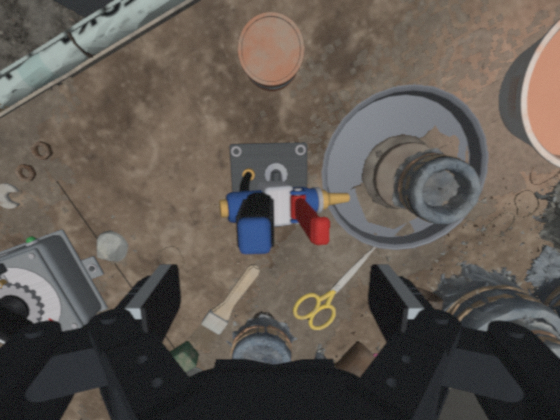

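The wrist view shows the blue grip top at about (255,237) and the red trigger top at (318,230), centred between the open fingers. Time to descend.

>>> servo_tool:
  rows:
    - [[0.1,0.2,1.5],[0,0,0]]
    - [[0,0,1.5],[0,0,0]]
    - [[0,0,1.5],[0,0,0]]
    - [[0,0,1.5],[0,0,0]]
    - [[0,0,1.5],[0,0,0]]
    - [[0,0,1.5],[0,0,0]]
    - [[0,0,0.2],[0,0,0]]
    - [[0,0,0],[0,0,0]]
    - [[0,0,0],[0,0,0]]

```text
time: 2.57
eef_pos: [521.6, 105.5, 230.1]
orientation: [0.23, 0.973, 0.0, 0.0]
wrist_force: [-0.2, -0.1, -0.2]
opening: 1.004
grasp_force: 0.0
```

```bash
python3 - <<'E'
from h import *
go(516.5+.438*5,92+.899*5,229,np.radians(64))
E
```

```text
pos [521.6 105.5 230.1] shift cm [-0.14 -0.94  0.11] turn [ 0.     0.001 -0.01 ] t 2.5667 open 1.004 F [-0.2 -0.1 -0.2] grip 0.0
```

>>> servo_tool:
  rows:
    - [[-0.1,-0.5,0.1],[0,0,0]]
    - [[0,-0.4,0],[0,0,0]]
    - [[0,0,0],[0,0,0]]
    - [[0,0,0],[0,0,0]]
    - [[0,0,0],[0,0,0]]
    - [[0,0,0],[0,0,0]]
    - [[0,0,0],[0,0,0]]
  claw: 1
  squeeze: 40

```text
time: 3.15
eef_pos: [520.5, 97.6, 232.1]
orientation: [0.231, 0.973, 0.004, 0.003]
wrist_force: [-1.2, 2.9, 6.6]
opening: 0.507
grasp_force: 43.1
```

```bash
python3 - <<'E'
from h import *
go(516.5+.438*5,92+.899*5,229,np.radians(64))
E
```

```text
pos [520.5  97.6 232.1] shift cm [ 0.12 -0.18  0.31] turn [ 0.008  0.005 -0.012] t 3.15 open 0.507 F [-1.2  2.9  6.6] grip 43.1
```

The opening is 43 mm, so the trigger is at its stop. I'll hold, then release.

>>> servo_tool:
  rows:
    - [[0,0,0],[0,0,0]]
    - [[0,0,0],[0,0,0]]
    - [[0,0,0],[0,0,0]]
    - [[0,0,0],[0,0,0]]
    - [[0,0,0],[0,0,0]]
    - [[0,0,0],[0,0,0]]
    - [[0,0,0],[0,0,0]]
    - [[0,0,0],[0,0,0]]
    - [[0,0,0],[0,0,0]]
    - [[0,0,0],[0,0,0]]

```text
time: 3.98
eef_pos: [520.5, 97.6, 232.1]
orientation: [0.231, 0.973, 0.004, 0.003]
wrist_force: [-2.1, 3.6, 6.1]
opening: 0.506
grasp_force: 43.1
```

>>> servo_tool:
  rows:
    - [[0,0,0],[0,0,0]]
    - [[0,0,0],[0,0,0]]
    - [[0,0.3,0],[0,0,0]]
    - [[0,0.3,0],[0,0,0]]
    - [[0,0,0],[0,0,0]]
    - [[0,0,0],[0,0,0]]
    - [[0,0,0],[0,0,0]]
    - [[0,0,0],[0,0,0]]
    - [[0,0,0],[0,0,0]]
    - [[0,0,0],[0,0,0]]
  claw: 0

```text
time: 4.82
eef_pos: [521.2, 101.3, 228.3]
orientation: [0.231, 0.973, -0.0, -0.0]
wrist_force: [-0.4, -0.4, -0.1]
opening: 1.001
grasp_force: 0.0
```

>>> servo_tool:
  rows:
    - [[0,0,-1.5],[0,0,0]]
    - [[0,0,-1.5],[0,0,0]]
    - [[0,0,-1.5],[0,0,0]]
    - [[0,0,-1.5],[0,0,0]]
    - [[0,0,-1.5],[0,0,0]]
    - [[0,0,-1.5],[0,0,0]]
    - [[0,0,-1],[0,0,0]]
    - [[0,0,0],[0,0,0]]

```text
time: 5.48
eef_pos: [522.2, 101.3, 331.3]
orientation: [0.231, 0.973, 0.001, 0.002]
wrist_force: [-0.3, -0.1, 0.1]
opening: 1.001
grasp_force: 0.0
```

```bash
python3 - <<'E'
from h import *
go(514.5,-296.5,320,np.radians(27.7-90)); w=read_camera("wrist")
P=cloud(w);Z=P[...,2];f=w["frame"];H,S,V=np.moveaxis(cv2.cvtColor(f,cv2.COLOR_RGB2HSV).astype(int),-1,0)
m=(np.hypot(P[...,0]-515,P[...,1]-91)<70)&((H<8)|(H>172))&(S>140)&(Z>255)&(Z<285)
print(m.sum(),P[m].mean(0))
E
```

```text
pos [522.2 101.3 331.3] shift cm [-17.17 -35.89   1.13] turn [0.006 0.    2.192] t 5.4833 open 1.001 F [-0.3 -0.1  0.1] grip 0.0
552 [533.39793477 126.95351942 265.96811987]
```

>>> servo_tool:
  rows:
    - [[-1.2,-2.6,0],[0,0,0]]
    - [[-1.2,-2.6,0],[0,0,0]]
    - [[-1.2,-2.6,0],[0,0,0]]
    - [[-1.2,-2.6,0],[0,0,0]]
    - [[-1.2,-2.6,0],[0,0,0]]
    - [[-1.2,-2.6,0],[0,0,0]]
    - [[-1.2,-2.6,0],[0,0,0]]
    - [[-1.2,-2.6,0],[0,0,0]]
    - [[-1.2,-2.6,0],[0,0,0]]
    - [[-1.2,-2.6,0],[0,0,0]]
    - [[-1.2,-2.6,0],[0,0,0]]
    - [[-1.2,-2.6,0],[0,0,0]]
    - [[-1.2,-2.6,0],[0,0,0]]
    - [[-1.6,-2.1,0],[0,0,0]]
    - [[0,0,0],[0,0,0]]

```text
time: 6.78
eef_pos: [512.8, -300.5, 325.8]
orientation: [0.233, 0.973, -0.0, -0.001]
wrist_force: [-0.3, 0.1, -0.0]
opening: 0.997
grasp_force: 0.0
```

>>> servo_tool:
  rows:
    - [[0,0,0],[0,0,0.122]]
    - [[0,0,0],[0,0,0.122]]
    - [[0,0,0],[0,0,0.122]]
    - [[0,0,0],[0,0,0.122]]
    - [[0,0,0],[0,0,0.122]]
    - [[0,0,0],[0,0,0.122]]
    - [[0,0,0],[0,0,0.122]]
    - [[0,0,0],[0,0,0.122]]
    - [[0,0,0],[0,0,0.122]]
    - [[0,0,0],[0,0,0.122]]
    - [[0,0,0],[0,0,0.122]]
    - [[0,0,0],[0,0,0.122]]
    - [[0,0,0],[0,0,0.122]]
    - [[0,0,0],[0,0,0.122]]
    - [[0,0,0],[0,0,0.122]]
    - [[0,0,0],[0,0,0.122]]
    - [[0,0,0],[0,0,0.122]]
    - [[0,0,0],[0,0,0.118]]
    - [[0,0,0],[0,0,0]]

```text
time: 8.37
eef_pos: [513.3, -295.7, 326.8]
orientation: [0.971, 0.239, -0.001, -0.001]
wrist_force: [-0.5, -0.5, 0.2]
opening: 1.0
grasp_force: 0.0
```

```bash
cat > hm.py <<'E'
from h import *
def handle(w,zlo=105):
    P=cloud(w);Z=P[...,2];n=np.hypot(P[...,0]-514.5,P[...,1]+296.5)
    m=(n<50)&(Z>zlo)&(Z<135);q=P[m][:,:2].astype(np.float32)
    print("handle",len(q),q.mean(0),cv2.minAreaRect(q),P[m][:,2].max())
    c=q-q.mean(0);v=np.linalg.svd(c,full_matrices=False)[2][0];print("pca deg",np.degrees(np.arctan2(v[1],v[0])))
    m=(n<110)&(Z>58)&(Z<68)
    print("box",m.sum(),cv2.minAreaRect(P[m][:,:2].astype(np.float32)))
E
python3 - <<'E'
from hm import *
go(514.5,-296.5,150,np.radians(27.7-90)); w=read_camera("wrist");save(w,"w2");handle(w)
E
```

```text
pos [ 513.3 -295.7  326.8] shift cm [ 0.08  0.17 17.68] turn [-0.002  0.001 -0.001] t 8.3667 open 1.0 F [-0.5 -0.5  0.2] grip 0.0
handle 786 [ 521.6139  -296.67136] ((519.9732055664062, -297.87786865234375), (72.38391876220703, 13.413467407226562), 27.659141540527344) 131.2715503751715
pca deg -152.72136
box 6062 ((517.080078125, -299.0418701171875), (118.300537109375, 132.3509063720703), 82.82705688476562)
```

View pics/w2.png

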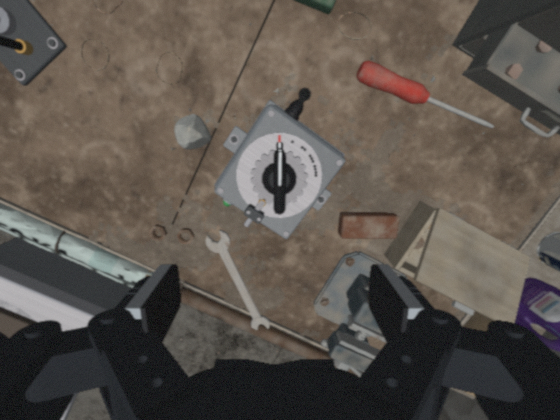

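The wrist view shows the handle at (280,178), aligned with the tool, its line at the red off mark. I'll descend partway and measure again.

>>> servo_tool:
  rows:
    - [[0,0.3,2],[0,0,0]]
    - [[0,0,2],[0,0,0]]
    - [[0,0,2],[0,0,0]]
    - [[0,0,2],[0,0,0]]
    - [[0,0,2],[0,0,0]]
    - [[0,0,2],[0,0,0]]
    - [[0,0,0],[0,0,0]]
    - [[0,0,0],[0,0,0]]

```text
time: 9.08
eef_pos: [514.2, -298.4, 206.6]
orientation: [0.971, 0.241, -0.001, -0.002]
wrist_force: [0.1, -0.0, -0.5]
opening: 0.999
grasp_force: 0.0
```

```bash
python3 - <<'E'
from hm import *
go(517,-297,95,np.radians(27.7-90)); w=read_camera("wrist");handle(w)
print(w["view"][:3,:3].T@-w["view"][:3,3])
E
```

```text
pos [ 514.2 -298.4  206.6] shift cm [ 0.33  0.05 11.16] turn [-0.004  0.001  0.002] t 9.0833 open 0.999 F [ 0.1 -0.  -0.5] grip 0.0
handle 1716 [ 522.1915  -296.52377] ((520.7391357421875, -297.357421875), (70.8819351196289, 14.032158851623535), 27.20658302307129) 131.4863884190558
pca deg -152.9301
box 11506 ((517.531982421875, -299.208251953125), (118.392333984375, 131.60006713867188), 82.86248779296875)
[ 576.9555529  -265.66815088  350.05653296]
```

>>> servo_tool:
  rows:
    - [[0.5,0.1,2],[0,0,0]]
    - [[0,0,2],[0,0,0]]
    - [[0,0,2],[0,0,0]]
    - [[0,0,2],[0,0,0]]
    - [[0,0,2],[0,0,0]]
    - [[0,0,1],[0,0,0]]
    - [[0,0,0],[0,0,0]]
    - [[0,0,0],[0,0,0]]
    - [[0,0,0],[0,0,0]]

```text
time: 9.88
eef_pos: [521.1, -298.8, 100.5]
orientation: [0.971, 0.24, 0.001, 0.001]
wrist_force: [0.5, 0.2, 0.6]
opening: 0.999
grasp_force: 0.0
```

```bash
python3 - <<'E'
from hm import *
go(519,-297.3,96,np.radians(27.5-90)); w=read_camera("wrist");handle(w)
E
```

```text
pos [ 521.1 -298.8  100.5] shift cm [-0.12 -0.23  0.45] turn [ 0.003 -0.001  0.004] t 9.8833 open 0.999 F [0.5 0.2 0.6] grip 0.0
handle 6888 [ 523.77716 -293.4759 ] ((521.6040649414062, -296.9697265625), (65.05035400390625, 85.93386840820312), 56.851715087890625) 134.99509458400078
pca deg -65.42849
box 23750 ((517.5110473632812, -298.9153747558594), (117.72527313232422, 131.92335510253906), 82.8368911743164)
```

>>> servo_tool:
  rows:
    - [[-0.1,-0.2,0.4],[0,0,0]]
    - [[0,0,0],[0,0,0]]
    - [[0,0,0],[0,0,0]]
    - [[0,0,0],[0,0,0]]
    - [[0,0,0],[0,0,0]]
    - [[0,0,0],[0,0,0]]
    - [[0,0,0],[0,0,0]]
    - [[0,0,0],[0,0,0]]
    - [[0,0,0],[0,0,0]]
    - [[0,0,0],[0,0,0]]
  claw: 1
  squeeze: 60

```text
time: 10.77
eef_pos: [519.2, -298.5, 94.8]
orientation: [0.971, 0.239, 0.001, 0.002]
wrist_force: [3.5, -4.9, -1.9]
opening: 0.153
grasp_force: 61.0
```

```bash
python3 - <<'E'
from hm import *
go(519,-297.3,96,np.radians(27.5-90)); print(sense()["ft_torque"])
E
```

```text
pos [ 519.2 -298.5   94.8] shift cm [ 0.04 -0.11 -0.12] turn [ 0.005 -0.001  0.002] t 10.7667 open 0.153 F [ 3.5 -4.9 -1.9] grip 61.0
[-0.48298117 -0.27971138 -0.25365462]
```

>>> servo_tool:
  rows:
    - [[0,0,0],[0,0,0.06]]
    - [[0,0,0],[0,0,0.06]]
    - [[0,0,0],[0,0,0.06]]
    - [[0,0,0],[0,0,0.06]]
    - [[0,0,0],[0,0,0.06]]
    - [[0,0,0],[0,0,0.06]]
    - [[0,0,0],[0,0,0.06]]
    - [[0,0,0],[0,0,0.06]]
    - [[0,0,0],[0,0,0.06]]
    - [[0,0,0],[0,0,0.06]]
    - [[0,0,0],[0,0,0]]
    - [[0,0,0],[0,0,0]]

```text
time: 11.77
eef_pos: [519.5, -299.7, 94.9]
orientation: [0.998, -0.058, 0.003, 0.003]
wrist_force: [4.6, -7.8, -4.5]
opening: 0.155
grasp_force: 60.5
```

```bash
python3 - <<'E'
from hm import *
go(519,-297.3,96,np.radians(27.5-90)-1.047); print(sense()["ft_torque"])
w=read_camera("wrist");save(w,"w3")
E
```

```text
pos [ 519.5 -299.7   94.9] shift cm [-0.07 -0.23 -0.11] turn [ 0.005 -0.007  0.451] t 11.7667 open 0.155 F [ 4.6 -7.8 -4.5] grip 60.5
[-0.87595043 -0.46597074  0.06511367]
```

View pics/w3.png

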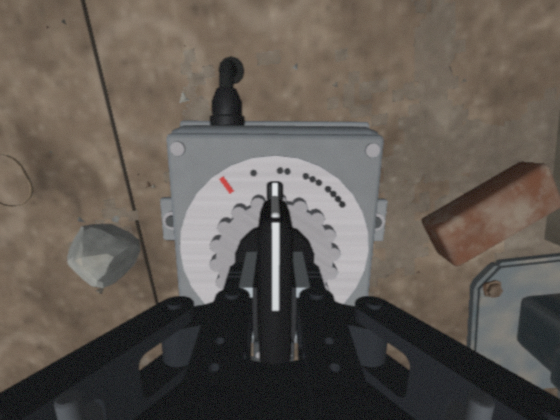

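The handle follows the fingers: its white line sits near the two-stud mark at (284,171), having passed the red mark at (227,185). I'll turn the remaining 0.45 rad.

>>> servo_tool:
  rows:
    - [[0,0,0],[0,0,0.05]]
    - [[0,0,0],[0,0,0.05]]
    - [[0,0,0],[0,0,0.05]]
    - [[0,0,0],[0,0,0.05]]
    - [[0,0,0],[0,0,0.05]]
    - [[0,0,0],[0,0,0.05]]
    - [[0,0,0],[0,0,0.05]]
    - [[0,0,0],[0,0,0.05]]
    - [[0,0,0],[0,0,0.05]]
    - [[0,0,0],[0,0,0]]
    - [[0,0,0],[0,0,0]]
    - [[0,0,0],[0,0,0]]
    - [[0,0,0],[0,0,0]]

```text
time: 12.9
eef_pos: [519.2, -300.5, 94.8]
orientation: [0.96, -0.279, 0.003, 0.003]
wrist_force: [3.4, -11.1, -4.8]
opening: 0.157
grasp_force: 60.5
```

```bash
python3 - <<'E'
from hm import *
from m import onplane
go(519,-297.3,96,np.radians(27.5-90)-1.047); print(sense()["ft_torque"])
w=read_camera("wrist");save(w,"w4")
P=cloud(w);f=w["frame"].astype(int)
m=(f.min(-1)>190)&(P[...,2]>118)&(np.hypot(P[...,0]-519,P[...,1]+297)<45)
vv,uu=np.nonzero(m); q=onplane(w,np.c_[uu,vv],128);c=q-q.mean(0);v=np.linalg.svd(c,full_matrices=False)[2][0]
print(len(q),"line deg",np.degrees(np.arctan2(v[1],v[0])),"expected",27.5-60)
E
```

```text
pos [ 519.2 -300.5   94.8] shift cm [-0.19 -0.26 -0.12] turn [ 0.005 -0.008  0.001] t 12.9 open 0.157 F [  3.4 -11.1  -4.8] grip 60.5
[-1.26387679 -0.37944786  0.04566144]
448 line deg 147.48904900111907 expected -32.5
```

View pics/w4.png

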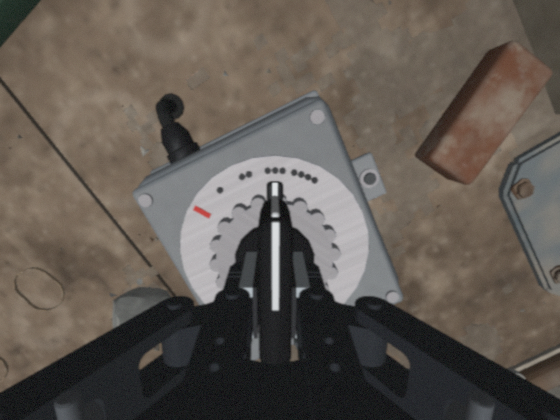

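The white line points at the three-stud mark at (275,171). Its measured angle is -32.5°, exactly the third notch. The grip is firm and at rest, so I'm handing in.

```bash
python3 -c "
from h import *
print(np.abs(sense()['joint_vel']).max()); print(job_done())"
```

```text
0.0019854433398039852
the job is handed in; nothing more can be done
None
```

The rinse gun's trigger was squeezed fully for about a second and sprang open again; the handle is still gripped at rest in the third notch, the tin, stone and bar were left alone, and the job is handed in with no verdict shown.

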